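# Clamp a batten in the drilling jig with its eccentric knob

### The arm

A 6-joint arm with a two-finger parallel gripper is mounted at the origin on the work surface. World frame = base frame: x ahead of the robot, y to its left, z up, the work surface at z = 0. Lengths are in m, angles in rad, forces in N, time in s.
With the tool pointing down it reaches from about 0.25 to 0.775 m from the base axis. Payload 8.9 kg.
Tool frame: the origin (TCP) lies between the finger pads; the fingertips stand 17 mm ahead of it and the grasp point (between the pads) lies 2 mm behind it (tips_ahead is the distance from the TCP to the fingertips, in m); z points along the fingers, y is the direction in which the jaws open and shut (so a half turn about z gives the same grasp; the last joint's range is limited). The gripper opens to 85 mm and grips with 20 to 120 N. Pads are 22 mm wide; open, the fingers measure 114 mm over their backs; the gripper's body (76 mm by 85 mm) begins 54 mm behind the grasp point. The pads swing forward as they close: fully open they stand 13 mm farther back than shut.
Start: joints at [0.996, 0.291, -0.153, 1.127, 0, 1.431], TCP at [0.222, 0.476, 0.248] pointing down, gripper open.
Joint ranges: [-2.52, 2.52], [-0.91, 1.74], [-1.3, 1.37], [-1.96, 2.02], [-1.52, 1.47], [-3.14, 3.14]. Speed limits (rad/s): [2.22, 2.22, 2.79, 3.14, 3.14, 3.14].

### API

Orientations are given as a unit quaternion [x, y, z, w].
In Python, from bench import state, snapshot, finish_job, tips_ahead gives the robot as it stands. The module is installed in compiled form; this text tells all that it offers.
- The arm moves only by the shell command python3 -m jog 'ROWS' [OPENING]. ROWS is JSON, a list of rows, each a list of 6 numbers: the shift along the tool's x, y, z as a fraction of full scale, then the turn, a rotation vector about the tool's x, y, z as a fraction of full scale. In form: [[tx, ty, tz, wx, wy, wz], ...]. A call has 1 to 20 rows; each row shifts and turns the pose as measured when the row begins, along the tool's axes as they then stand; what a row does not reach is not made up. Full scale, the value 1, is 0.3 m for a shift and 45 degrees for a turn. A row lasts 1/10 s, in which the tool goes at most 50 mm and 8.59 degrees, less where a joint would pass 70% of its speed; a pose out of reach is approached as far as the arm can. A call with a number of a shift or a turn outside -1 to 1 is refused whole. A call with a gripper value outside its range is refused whole. OPENING is the opening, from 0 (shut) to 1 (fully open), set as the call begins (- or left out, the last holds). The fingers move at their own pace and stop on an object; the grip force is fixed at half the most. Time passes only in rows, so rows that do not move let the fingers close. It gives the time, the measured TCP pose, the force and the opening at its end, in the units of the state.
- state(): the state, without advancing time (a new reading comes with each control period).
- snapshot(name): name is "scene" or "top"; returns a dict with "frame" (384x512x3 uint8, red, green, blue), "fovy" (degrees; the focal length in pixels is half the picture's height over the tangent of half this angle, whatever the lens; pixels are square), "cx", "cy" (the principal point, pixels), "xyz" and "attitude" of the camera in the world. Camera axes: x right, y down, z forward; pixel columns grow to the right and rows downward; lengths in m; the calibration is good to about 2 mm. A picture is of the moment at which its call begins. There is no depth.
- finish_job(): hands the job in, once; it reports no verdict.
The state is a dict: "time_s": time; "joints": joint angles; "joint_vel": joint speeds; "joint_efforts": joint torques, N m; "eef_pos": TCP position; "orientation": TCP orientation; "wrist_force": force on the tool from outside, world axes, zero at the start; "ft_torque": the same for the moment, N m; "opening": finger opening in m.
Only numpy, scipy, OpenCV 4.12 (cv2) and the standard library are available. Lean on these libraries where they do the work, as an engineer would, in place of code of your own. Each camera call takes 0.05 s, during which the arm holds its last target.

### The job

Stand the long wooden batten on edge in the drilling jig, against the fence and with its end pushed right up to the end stop, let go of it, then turn the eccentric knob clockwise until its lobe bears on the batten and holds it firmly, and leave it so. Tighten gently, by feel: the lobe must grip but must not dent the soft wood. Leave the other things on the bench where they are.

Things in the scene. Friction and masses are not known exactly. Their poses are not given: they have to be found in the camera images.
- batten: The long planed softwood batten: 180 x 34 x 50 mm (length, width, height as it stands), about 0.15 kg, standing on the bench on its 34 mm wide side at the start. Origin at the centre of its underside; x along its length, z up. Both ends are alike. Grip it across the 34 mm width.
- batten_center (a point): Centre of the batten, 25 mm above its underside; axes as batten.
- jig: Drilling jig fixed to the bench: plywood plate 240 x 140 x 10 mm. Origin at bench height under the middle of the channel; x along the channel towards the end stop, y across it towards the fence, z up. A seated batten lies along x with its underside 10 mm above the bench and its centre at x = +5 mm; its y depends on the fence (-2 to +2 mm). The knob's pivot is at x = +50, y = -42 mm.
- stop_face (a point): Middle of the end stop's face, which the batten's end must meet; axes as jig. The stop is an aluminium block, face at jig x = +95 mm, y from -27 to +19 mm, top 36 mm above the bench.
- fence_nominal (a point): Nominal top edge of the fence's face, at jig y = +17 mm, axes as jig. The fence is a low aluminium bar on the plate, jig x from -90 to +75 mm, 18 mm thick, top 22 mm above the bench. It is reset from job to job: its real face lies anywhere from 2 mm before to 2 mm behind this point (jig y +15 to +19 mm), square to the stop. Fingertips 27 mm or more above the bench clear it.
- cam: The eccentric knob. Origin on the pivot's axis, 12 mm above the bench; z up, x from the pivot towards the lobe. It turns about z, 2.6 rad in all, and stays where it is left. At the start its x is 110 to 125 degrees from the jig's y, lobe turned away to the jig's -x and -y. CLOCKWISE seen from above, 0.65 to 1.5 rad, brings the lobe onto the batten and drags the batten towards the stop.
- lobe_disc (a point): Centre of the off-centre steel disc (the lobe), radius 20 mm, 12 to 24 mm above the bench, 10 mm from the pivot along the cam's x; axes as cam. The knob turns freely with about 0.04 N m; each newton on the batten adds 0.015 to 0.025 N m. The contact is stiff: about 0.08 to 0.15 rad from first touch to too tight. About 10 N is a good clamping force; below 4 N is loose, above 25 N dents the wood.
- knob_grip (a point): Point to grip the knob: on the pivot's axis, 77 mm above the bench, axes as cam. The grip is an upright black bar along the cam's x, 12 mm thick, 22 mm tall (66 to 88 mm above the bench), from 18 mm behind the pivot to 34 mm ahead of it, narrowing to 8 mm over the last 8 mm at the lobe end. Pinch it across its thickness from above.
- tape: Bystander: roll of tape (ring 84 mm across, 24 mm tall); origin at the centre of its underside.
- paint_tin: Bystander: paint tin, 90 mm across, 100 mm tall; origin at the centre of its underside.
- glue: Bystander: white glue bottle, 52 mm across, 150 mm tall; origin at the centre of its underside.
- offcut: Bystander: short batten offcut, 75 x 34 x 50 mm, same wood as the batten; origin at the centre of its underside.
- scraper: Bystander: filling-knife, 200 mm long; origin at the centre of its underside.
- screw_tray: Bystander: small open screw tray, 90 x 120 x 35 mm; origin at the centre of its underside.
- hammer: Bystander: hammer, 220 mm long; origin at the centre of its underside.
Things that resemble listed ones, but are neither listed nor needed, are in the scene too. Of the things like the batten, leave any that is purple; of the rest the smaller one is meant.

How it is judged:
By the outcome, as a careful person would: the job done as asked, in the order asked, and still so for the second after the job is handed in, with the robot touching nothing.
It also fails if it takes over 64 s, if anything falls off the work surface, if the arm or the gripper's body presses on something with over 40 N, if the wrist force passes 120 N, or if a joint passes its speed limit or range.

## Working session

There is one attempt and no reset: what is moved stays moved. The work goes in short steps, Python scripts to look and compute and a shell command to move; the robot and the scene stay as the last step left them, time stands still between calls to the robot, and variables do not carry over. Pictures are saved under pics/ and viewed, and the job is handed in when it is done.

```bash
mkdir -p pics; ls; python3 - <<'E'
from bench import state, snapshot, tips_ahead
import cv2
print(tips_ahead)
for k,v in state().items(): print(k,v)
for n in ("scene","top"):
    s=snapshot(n); cv2.imwrite(f"pics/{n}0.png",cv2.cvtColor(s["frame"],cv2.COLOR_RGB2BGR))
    print({k:v for k,v in s.items() if k!="frame"})
E
```

```text
pics
0.017
time_s 0.0
joints [ 9.95735087e-01  2.91281184e-01 -1.54062784e-01  1.12670576e+00
 -7.24210748e-06  1.43147903e+00]
joint_vel [-7.25518741e-04 -4.60766722e-05  1.03135402e-04  4.52810990e-05
  1.61561384e-04 -3.09596314e-03]
joint_efforts [ 8.19046236e-04 -5.37149513e+01  3.31368828e+01  1.59578095e-02
 -2.29260758e-05  1.35086250e-05]
eef_pos [0.22138946 0.47561189 0.24775553]
orientation [ 2.16152347e-01  9.76359447e-01 -5.88410375e-04 -2.15728154e-04]
wrist_force [-0.36923965  0.23537441  0.37721736]
ft_torque [-0.03714905 -0.03313188 -0.00829856]
opening 0.08529865383795118
{'fovy': 49.715697006806735, 'cx': 253.8195153113389, 'cy': 193.46103763487466, 'xyz': array([ 1.42649014, -0.23796414,  0.85890325]), 'attitude': array([ 0.74369727,  0.52503509, -0.23575827, -0.34010376])}
{'fovy': 57.04639023324738, 'cx': 261.3257880909031, 'cy': 192.882914129757, 'xyz': array([0.38093472, 0.07352035, 1.13994633]), 'attitude': array([-0.6984386 ,  0.70978949, -0.06546512,  0.06400569])}
```

View pics/scene0.png

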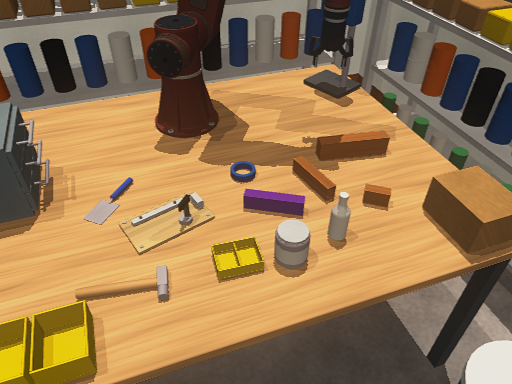

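View pics/top0.png

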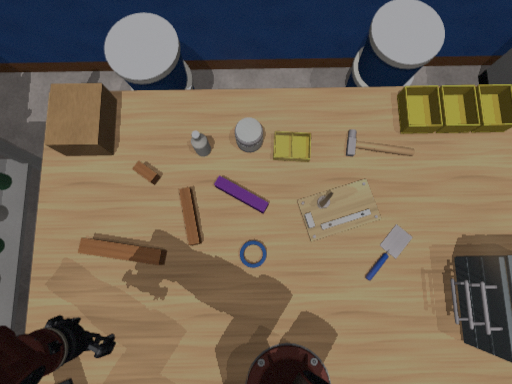

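The top view shows a purple batten at (241,194), a mid-size brown batten at (191,216), which is about 58 px (180 mm) long, and a larger one at (122,250). The jig is at (339,209) and the offcut at (147,172). I'll zoom in next.

```bash
cat > h.py <<'E'
import numpy as np, cv2
from scipy.spatial.transform import Rotation as R
from bench import state, snapshot
def ray(s,uv):
    uv=np.atleast_2d(np.array(uv,float)); f=192/np.tan(np.radians(s["fovy"]/2))
    d=np.c_[(uv[:,0]-s["cx"])/f,(uv[:,1]-s["cy"])/f,np.ones(len(uv))]
    return R.from_quat(s["attitude"]).apply(d)
def onz(s,uv,z):
    d=ray(s,uv); o=np.array(s["xyz"]); return o+d*((z-o[2])/d[:,2])[:,None]
def proj(s,P):
    P=np.atleast_2d(P); f=192/np.tan(np.radians(s["fovy"]/2))
    c=R.from_quat(s["attitude"]).inv().apply(P-np.array(s["xyz"]))
    return np.c_[s["cx"]+f*c[:,0]/c[:,2], s["cy"]+f*c[:,1]/c[:,2]]
def crop(s,x,y,w,h,k,name):
    im=cv2.cvtColor(s["frame"],cv2.COLOR_RGB2BGR)[y:y+h,x:x+w]
    cv2.imwrite(name,cv2.resize(im,None,fx=k,fy=k,interpolation=cv2.INTER_CUBIC))
E
python3 - <<'E'
from h import *
s=snapshot("top"); crop(s,290,172,100,75,8,"pics/jt.png"); crop(s,165,177,50,75,8,"pics/bt.png")
s=snapshot("scene"); crop(s,110,185,110,75,7,"pics/js.png")
E
```

```text
(no output)
```

View pics/jt.png

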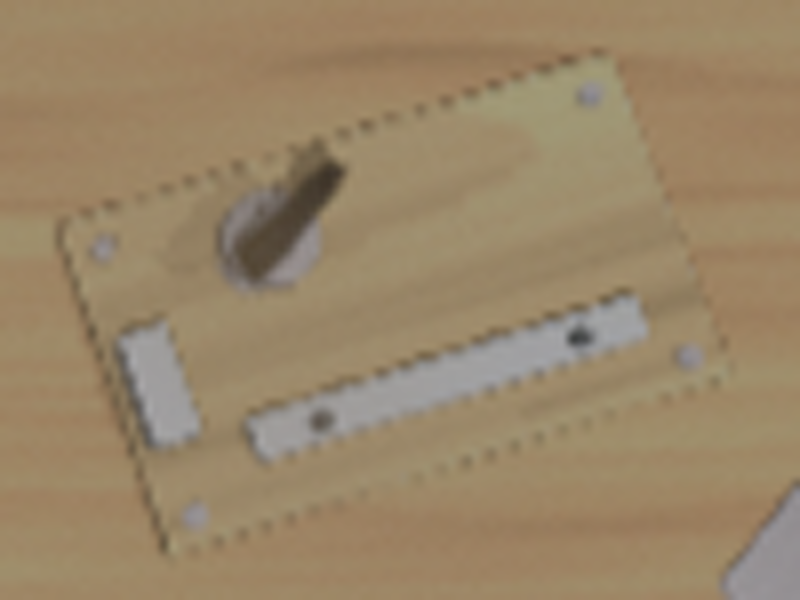

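View pics/bt.png

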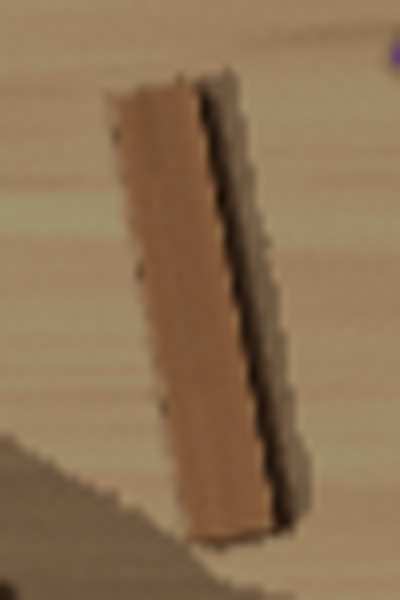

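View pics/js.png

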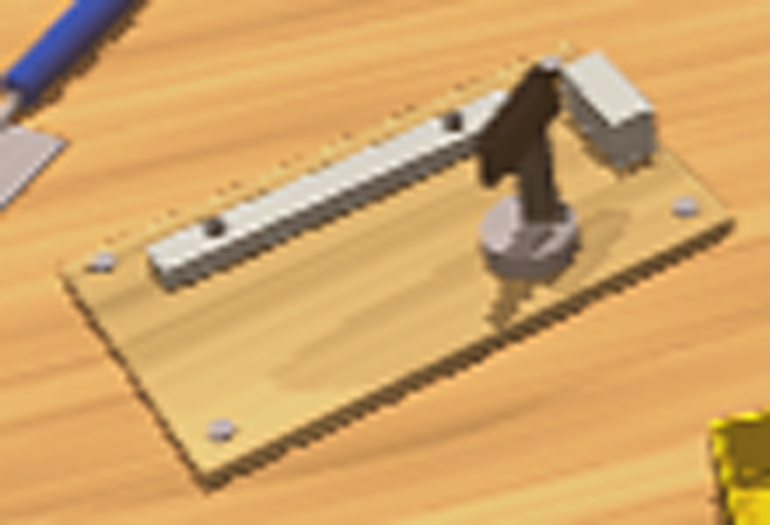

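The crops show the jig plate corners, fence, stop and lever clearly. The lever points up and right, away from the channel. Now measuring.

```bash
python3 - <<'E'
from h import *
t=snapshot("top"); c=snapshot("scene")
def px(pts,k,x0,y0): return (np.array(pts,float)+.5)/k-.5+[x0,y0]
T=lambda p: px(p,8,290,172); S=lambda p: px(p,7,110,185)
tp=onz(t,T([(60,220),(608,52),(735,372),(168,552)]),.01)
sp=onz(c,S([(733,225),(208,487),(65,272),(570,45)]),.01)
print("plate top\n",tp.round(4),"\nscene\n",sp.round(4))
for q in (tp,sp): print([round(np.linalg.norm(q[i]-q[(i+1)%4]),4) for i in range(4)])
def frame(q):
    # q0 +x,-y ; q1 -x,-y ; q2 -x,+y; q3 +x,+y
    x=(q[0]+q[3]-q[1]-q[2]); a=np.arctan2(x[1],x[0]); y=(q[3]+q[2]-q[0]-q[1]); b=np.arctan2(y[1],y[0])
    return q.mean(0),a,b-np.pi/2
for q in (tp,sp): print(frame(q))
m,a,b=frame(tp); 
f=onz(t,T([(248,418),(632,293),(648,335),(265,462)]),.022); s=onz(t,T([(118,340),(163,322),(198,435),(155,447)]),.036)
def loc(P,ang,o): d=P[:,:2]-o[:2]; return np.c_[d@[np.cos(ang),np.sin(ang)],d@[-np.sin(ang),np.cos(ang)]]
print("fence",f.round(4),"\nloc",loc(f,a,m).round(4),"\nstop",loc(s,a,m).round(4))
e=f[0]-f[1]; print("fence ang",np.arctan2(e[1],e[0])); e=f[3]-f[2]; print(np.arctan2(e[1],e[0]))
e=s[2]-s[1]; print("stop face normal ang",np.arctan2(e[1],e[0])-np.pi/2)
print("fence scene",loc(onz(c,S([(500,95),(150,248)]),.022),a,m).round(4), loc(onz(c,S([(568,70),(603,53)]),.036),a,m).round(4))
# batten by colour
for s_,n,roi in((t,"top",(165,177,50,75)),(c,"scene",(285,150,60,55))):
    x,y,w,h=roi; im=s_["frame"][y:y+h,x:x+w]; hsv=cv2.cvtColor(im,cv2.COLOR_RGB2HSV)
    bm=cv2.inRange(hsv,(5,105,110),(14,255,255)) if n=="top" else cv2.inRange(hsv,(3,150,90),(13,255,255))
    cs,_=cv2.findContours(bm,cv2.RETR_EXTERNAL,cv2.CHAIN_APPROX_NONE); k=max(cs,key=cv2.contourArea)
    r=cv2.minAreaRect(k.reshape(-1,2).astype(np.float32)+[x,y]) if 0 else cv2.minAreaRect((k.reshape(-1,2)+[x,y]).astype(np.float32)); bx=cv2.boxPoints(r)
    print(n,r,hsv[h//2,w//2])
    if n=="top":
        q=onz(s_,bx,.05); print(q.round(4),q.mean(0),[np.linalg.norm(q[i]-q[(i+1)%4]).round(4) for i in range(4)])
b=onz(t,px([(118,95),(193,85),(272,527),(192,540)],8,165,177),.05)
print("hand",b.round(4),b.mean(0)); e=b[0]+b[1]-b[2]-b[3]; print(np.arctan2(e[1],e[0]),[np.linalg.norm(b[i]-b[(i+1)%4]).round(4) for i in range(4)])
E
```

```text
plate top
 [[ 0.5682 -0.0461  0.01  ]
 [ 0.6344 -0.2731  0.01  ]
 [ 0.502  -0.3149  0.01  ]
 [ 0.434  -0.0843  0.01  ]] 
scene
 [[ 0.5718 -0.0485  0.01  ]
 [ 0.6431 -0.2751  0.01  ]
 [ 0.5077 -0.314   0.01  ]
 [ 0.4366 -0.0862  0.01  ]]
[np.float64(0.2365), np.float64(0.1388), np.float64(0.2404), np.float64(0.1395)]
[np.float64(0.2376), np.float64(0.1408), np.float64(0.2386), np.float64(0.1404)]
(array([ 0.5346632 , -0.17957405,  0.01      ]), np.float64(1.8559637495408317), np.float64(-4.420808074647886))
(array([ 0.53979638, -0.18094905,  0.01      ]), np.float64(1.8746728550455518), np.float64(-4.436482354112737))
fence [[ 0.4856 -0.1165  0.022 ]
 [ 0.533  -0.2721  0.022 ]
 [ 0.5161 -0.2772  0.022 ]
 [ 0.4681 -0.1224  0.022 ]] 
loc [[ 0.0744  0.0293]
 [-0.0883  0.0276]
 [-0.0885  0.0453]
 [ 0.0736  0.0478]] 
stop [[ 0.1158 -0.0142]
 [ 0.0966 -0.0157]
 [ 0.0978  0.0304]
 [ 0.1154  0.0299]]
fence ang 1.8666756770220767
1.8711134466167507
stop face normal ang -4.453231545124819
fence scene [[ 0.0702  0.0437]
 [-0.0906  0.0438]] [[0.0953 0.0262]
 [0.1132 0.0271]]
top ((188.27627563476562, 215.3569793701172), (56.600318908691406, 11.128549575805664), 79.5625228881836) [ 13 141 123]
[[0.6012 0.3324 0.05  ]
 [0.6071 0.2981 0.05  ]
 [0.4328 0.2631 0.05  ]
 [0.4272 0.2964 0.05  ]] [0.5170573  0.29749453 0.05      ] [np.float64(0.0348), np.float64(0.1778), np.float64(0.0338), np.float64(0.1776)]
scene ((313.274658203125, 177.69309997558594), (55.14786148071289, 18.395694732666016), 41.82017135620117) [ 12 183 178]
hand [[0.6014 0.3273 0.05  ]
 [0.6049 0.2979 0.05  ]
 [0.432  0.264  0.05  ]
 [0.4276 0.2945 0.05  ]] [0.5164772  0.29590389 0.05      ]
0.18990419121258925 [np.float64(0.0296), np.float64(0.1762), np.float64(0.0308), np.float64(0.1769)]
```

```bash
python3 - <<'E'
from h import *
t=snapshot("top"); c=snapshot("scene")
def up(s,roi,k=8):
    x,y,w,h=roi; return cv2.resize(s["frame"][y:y+h,x:x+w],None,fx=k,fy=k,interpolation=cv2.INTER_CUBIC)
def rects(mask,roi,k,amin):
    cs,_=cv2.findContours(mask,cv2.RETR_EXTERNAL,cv2.CHAIN_APPROX_NONE); out=[]
    for q in cs:
        if cv2.contourArea(q)>amin:
            b=cv2.boxPoints(cv2.minAreaRect(q)); out.append((b+.5)/k-.5+[roi[0],roi[1]])
    return out
roi=(290,172,100,75); im=up(t,roi); hsv=cv2.cvtColor(im,cv2.COLOR_RGB2HSV)
m=cv2.inRange(hsv,(0,0,140),(180,45,255)); cv2.imwrite("pics/m1.png",m)
for b in rects(m,roi,8,1500):
    for z in (.022,.036):
        q=onz(t,b,z)[:,:2]; e=[q[1]-q[0],q[2]-q[1]]; L=[np.linalg.norm(v) for v in e]; l=e[int(np.argmax(L))]
        print(z,q.round(4).tolist(),np.round(L,4),"ang",np.arctan2(l[1],l[0])%np.pi)
roi=(165,177,50,75); im=up(t,roi); hsv=cv2.cvtColor(im,cv2.COLOR_RGB2HSV)
m=cv2.inRange(hsv,(5,115,100),(15,255,255)); cv2.imwrite("pics/m2.png",m)
for b in rects(m,roi,8,1500):
    q=onz(t,b,.05)[:,:2]; e=[q[1]-q[0],q[2]-q[1]]; L=[np.linalg.norm(v) for v in e]; l=e[int(np.argmax(L))]
    print("bat",q.mean(0),np.round(L,4),"ang",np.arctan2(l[1],l[0]))
crop(c,285,150,60,55,10,"pics/bs.png")
E
```

```text
0.022 [[0.4534, -0.3015], [0.4529, -0.3322], [0.4113, -0.3288], [0.4117, -0.2983]] [0.0307 0.0418] ang 3.0593772542929427
0.036 [[0.4525, -0.2968], [0.452, -0.3272], [0.4109, -0.3238], [0.4114, -0.2936]] [0.0304 0.0413] ang 3.059377254292942
0.022 [[0.5188, -0.0662], [0.5252, -0.0853], [0.4793, -0.0996], [0.473, -0.0805]] [0.0202 0.048 ] ang 0.3012968832610463
0.036 [[0.517, -0.0644], [0.5234, -0.0833], [0.4781, -0.0974], [0.4718, -0.0786]] [0.02   0.0474] ang 0.3012968832610454
0.022 [[0.4865, -0.1161], [0.534, -0.2738], [0.5146, -0.2786], [0.4674, -0.1213]] [0.1647 0.02  ] ang 1.8629566165478804
0.036 [[0.4852, -0.1137], [0.532, -0.2695], [0.5129, -0.2742], [0.4663, -0.1189]] [0.1627 0.0197] ang 1.86295661654788
bat [0.51615779 0.29659342] [0.0369 0.1833] ang -2.9577582121950883
```

View pics/m1.png

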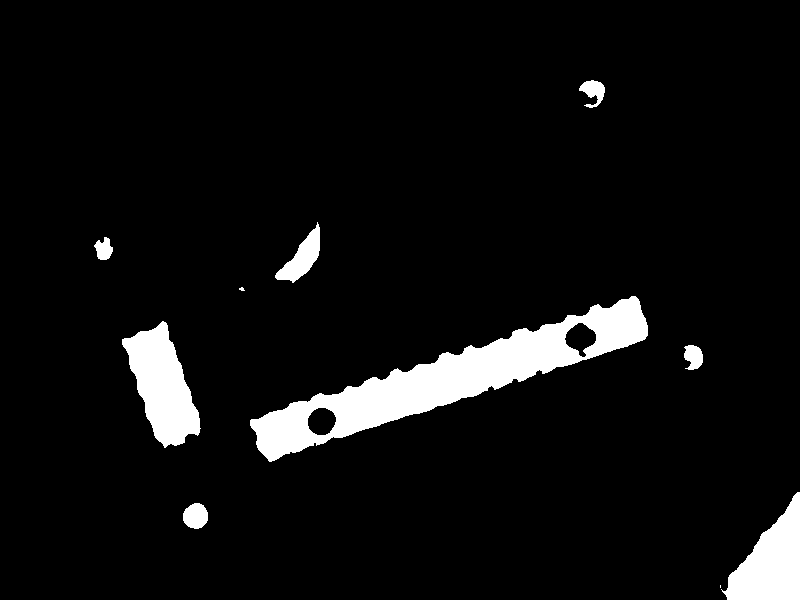

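View pics/bs.png

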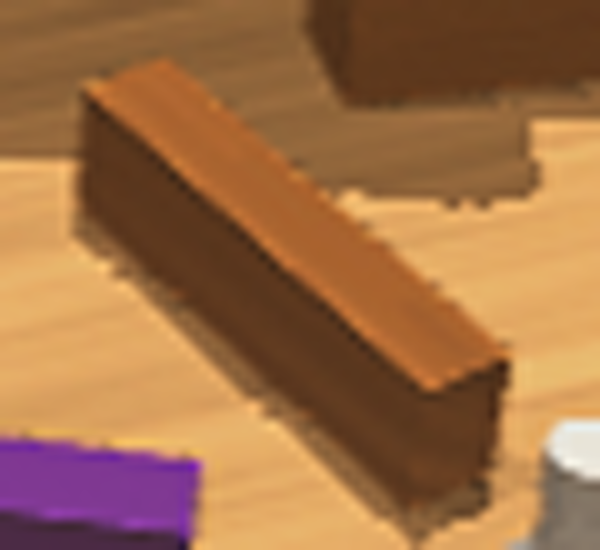

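```bash
python3 - <<'E'
from h import *
t=snapshot("top"); c=snapshot("scene")
def px(pts,k,x0,y0): return (np.array(pts,float)+.5)/k-.5+[x0,y0]
b=onz(c,px([(82,90),(165,60),(510,355),(432,390)],10,285,150),.05); print(b.round(4),b.mean(0))
e=b[2]+b[3]-b[0]-b[1]; print(np.arctan2(e[1],e[0]),[np.linalg.norm(b[i]-b[(i+1)%4]).round(4) for i in range(4)])
T=lambda p: px(p,8,290,172)
l=onz(t,T([(238,262),(268,283),(322,155),(345,172)]),.088); print("lever",l.round(4)); d=(l[2]+l[3]-l[0]-l[1])/2; print("len",np.linalg.norm(d),"dir",np.arctan2(d[1],d[0]))
r=(l[0]+l[1])/2; print("pivot est",r+d/np.linalg.norm(d)*.018)
print("disc",onz(t,T([(268,240)]),.024))
u=np.array([np.cos(1.865),np.sin(1.865),0]);v=np.array([-u[1],u[0],0]);o=np.array([.5242,-.1824,0])
for s,x0,y0,k in((t,290,172,8),(c,110,185,7)):
    print((( proj(s,[o+.05*u-.042*v+[0,0,.088],o+.095*u+.019*v+[0,0,.036],o+.095*u-.027*v+[0,0,.036],o-.09*u+.0175*v+[0,0,.022],o+.075*u+.0175*v+[0,0,.022]])-[x0,y0]+.5)*k-.5).round(0).tolist())
E
```

```text
[[0.4336 0.2596 0.05  ]
 [0.4273 0.2925 0.05  ]
 [0.6013 0.3279 0.05  ]
 [0.6082 0.2978 0.05  ]] [0.51760887 0.29444494 0.05      ]
0.20812677516045963 [np.float64(0.0334), np.float64(0.1776), np.float64(0.0309), np.float64(0.1787)]
lever [[ 0.5382 -0.1042  0.088 ]
 [ 0.53   -0.1151  0.088 ]
 [ 0.5786 -0.138   0.088 ]
 [ 0.572  -0.1463  0.088 ]]
len 0.05244297488276833 dir -0.6672993105168012
pivot est [ 0.54824654 -0.12083377  0.088     ]
disc [[ 0.55644635 -0.12745962  0.024     ]]
[[285.0, 231.0], [205.0, 434.0], [166.0, 322.0], [636.0, 292.0], [246.0, 418.0]]
[[528.0, 92.0], [562.0, 65.0], [617.0, 123.0], [168.0, 270.0], [526.0, 109.0]]
```

```bash
cat >> h.py <<'E'
def delta(xyz,xdir):
    """remaining shift (m/0.3) and turn (/45deg) in tool axes to reach xyz with tool x at heading xdir, tool z down"""
    s=state(); Rc=R.from_quat(s["orientation"])
    x=np.array([np.cos(xdir),np.sin(xdir),0]); z=np.array([0,0,-1.]); Rt=R.from_matrix(np.c_[x,np.cross(z,x),z])
    sh=Rc.inv().apply(np.array(xyz)-s["eef_pos"]); w=(Rc.inv()*Rt).as_rotvec()
    X=Rc.as_matrix()[:,0]
    print("t",round(s["time_s"],2),"pos",np.round(s["eef_pos"],4),"xdir",round(float(np.arctan2(X[1],X[0])),4),"F",np.round(s["wrist_force"],2),"M",np.round(s["ft_torque"],3),"op",round(float(s["opening"]),4))
    print("shift_frac",np.round(sh/.3,4),"turn_frac",np.round(w/(np.pi/4),4),"rows>=",max(np.linalg.norm(sh)/.05,np.degrees(np.linalg.norm(w))/8.59).__round__(1))
E
python3 -c "
from h import *
delta([.542,.3005,.16],.197+np.pi)"
```

```text
t 0.5 pos [0.2216 0.4759 0.2483] xdir 2.7058 F [ 0.14 -0.36  0.47] M [-0.002 -0.006  0.02 ] op 0.0859
shift_frac [-1.215  -0.0791  0.2942] turn_frac [-1.000e-04 -1.000e-04 -8.057e-01] rows>= 7.5
```

```bash
python3 -m jog '[[-0.12,-0.008,0.02,0,0,0],[-0.12,-0.008,0.02,0,0,0],[-0.12,-0.008,0.02,0,0,0],[-0.12,-0.008,0.02,0,0,0],[-0.12,-0.008,0.02,0,0,0],[-0.12,-0.008,0.02,0,0,0],[-0.12,-0.008,0.02,0,0,0],[-0.12,-0.008,0.02,0,0,0],[-0.12,-0.008,0.02,0,0,0],[-0.12,-0.008,0.02,0,0,0],[0,0,0,0,0,-0.16],[0,0,0,0,0,-0.16],[0,0,0,0,0,-0.16],[0,0,0,0,0,-0.16],[0,0,0,0,0,-0.16],[0,0,0,0,0,0]]'; python3 -c "
from h import *
delta([.542,.3005,.16],.197+np.pi)
t=snapshot('top'); crop(t,130,140,120,140,4,'pics/g1.png')
c=snapshot('scene'); crop(c,240,60,150,150,4,'pics/g1s.png')"
```

```text
time_s: 2.1
eef_pos: [0.5521, 0.2949, 0.1846]
orientation: [-0.108, 0.994, 0.001, 0.0]
wrist_force: [-0.1, -0.0, 0.2]
opening: 0.0853
t 2.1 pos [0.5521 0.2949 0.1846] xdir -2.9244 F [-0.08 -0.01  0.2 ] M [0.02  0.007 0.016] op 0.0853
shift_frac [0.029  0.0253 0.082 ] turn_frac [0.0027 0.0012 0.0257] rows>= 0.5
```

View pics/g1.png

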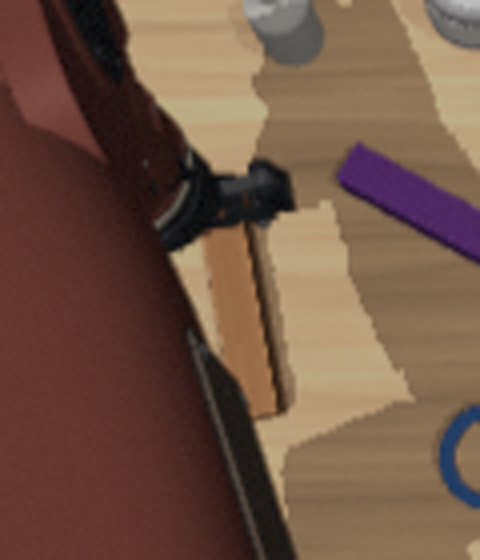

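View pics/g1s.png

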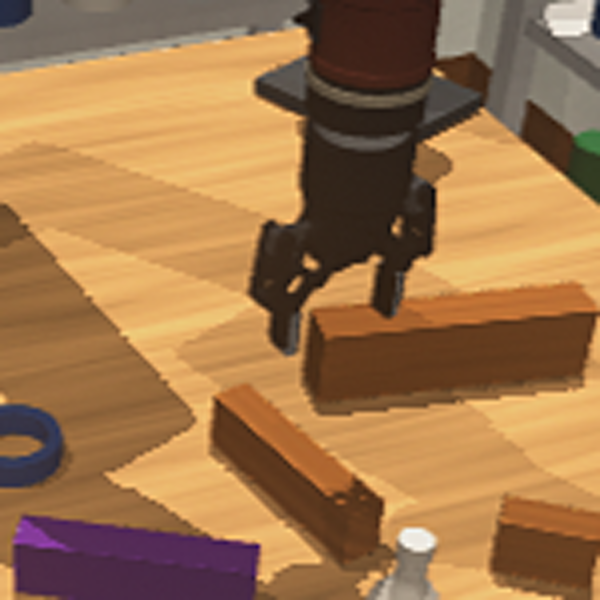

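The open gripper is above the far half of the batten, with the jaws across its width. Next I correct xy and descend.

```bash
python3 -m jog '[[0.03,0.025,0.04,0,0,0.026],[0,0,0.05,0,0,0],[0,0,0.05,0,0,0],[0,0,0.05,0,0,0],[0,0,0.05,0,0,0],[0,0,0.05,0,0,0],[0,0,0.05,0,0,0],[0,0,0,0,0,0]]'; python3 -c "
from h import *
delta([.542,.3005,.036],.197+np.pi)"
```

```text
time_s: 3.0
eef_pos: [0.5421, 0.3017, 0.0801]
orientation: [-0.081, 0.997, 0.002, 0.002]
wrist_force: [-0.5, -0.3, -0.9]
opening: 0.0851
t 3.0 pos [0.5421 0.3017 0.0801] xdir -2.9799 F [-0.45 -0.34 -0.88] M [-0.007  0.054  0.009] op 0.0851
shift_frac [ 0.0014 -0.0043  0.1471] turn_frac [ 0.0036  0.0046 -0.0449] rows>= 0.9
```

```bash
python3 -m jog '[[0,-0.004,0.05,0.003,0.004,-0.045],[0,0,0.05,0,0,0],[0,0,0.04,0,0,0],[0,0,0,0,0,0],[0,0,0,0,0,0]]'; python3 -c "
from h import *
delta([.542,.3005,.036],.197+np.pi)"
```

```text
time_s: 3.5
eef_pos: [0.5441, 0.3015, 0.04]
orientation: [-0.095, 0.996, 0.001, 0.002]
wrist_force: [0.5, -0.1, 1.2]
opening: 0.0852
t 3.5 pos [0.5441 0.3015 0.04  ] xdir -2.9521 F [ 0.45 -0.08  1.17] M [-0.021  0.002  0.014] op 0.0852
shift_frac [ 0.0075 -0.0019  0.0134] turn_frac [ 0.0013  0.0051 -0.0095] rows>= 0.1
```

```bash
python3 -m jog '[[0.0,-0.002,0.013,0.001,0.005,-0.01],[0,0,0,0,0,0]]'; python3 -m jog '[[0,0,0,0,0,0],[0,0,0,0,0,0],[0,0,0,0,0,0],[0,0,0,0,0,0],[0,0,0,0,0,0],[0,0,0,0,0,0]]' 0; python3 -c "
from h import *
delta([.542,.3005,.036],.197+np.pi)"
```

```text
time_s: 3.7
eef_pos: [0.545, 0.3012, 0.0373]
orientation: [-0.099, 0.995, 0.0, 0.001]
wrist_force: [0.2, 0.7, 0.5]
opening: 0.086
time_s: 4.3
eef_pos: [0.5457, 0.3015, 0.0387]
orientation: [-0.098, 0.995, 0.001, 0.002]
wrist_force: [-0.2, 0.2, -2.1]
opening: 0.0331
t 4.3 pos [0.5457 0.3015 0.0387] xdir -2.9445 F [-0.21  0.16 -2.07] M [-0.043 -0.033  0.032] op 0.0331
shift_frac [ 0.0129 -0.0009  0.0088] turn_frac [0.0012 0.0044 0.0001] rows>= 0.1
```

```bash
python3 -m jog '[[0,0,-0.05,0,0,0],[0,0,-0.1,0,0,0],[0,0,-0.1,0,0,0],[0,0,-0.1,0,0,0],[0,0,-0.1,0,0,0],[0,0,0,0,0,0]]'; python3 -c "
from h import *
u=np.array([np.cos(1.865),np.sin(1.865),0]);v=np.array([-u[1],u[0],0]);o=np.array([.5242,-.1824,0])
delta(o-.044*u-.006*v+[0,0,.15],1.865)
t=snapshot('top'); c=snapshot('scene'); crop(c,240,60,150,150,4,'pics/g2s.png')"
```

```text
time_s: 4.9
eef_pos: [0.5431, 0.3004, 0.1756]
orientation: [-0.098, 0.995, -0.0, -0.002]
wrist_force: [0.3, 0.5, -1.7]
opening: 0.0332
t 4.9 pos [0.5431 0.3004 0.1756] xdir -2.9445 F [ 0.31  0.51 -1.68] M [ 0.024 -0.075  0.032] op 0.0332
shift_frac [ 0.3426 -1.7099  0.087 ] turn_frac [-0.0034 -0.003   1.8763] rows>= 10.5
```

View pics/g2s.png

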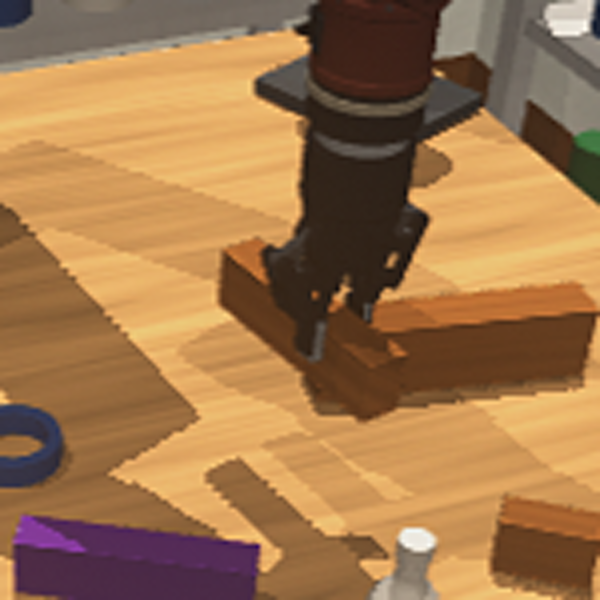

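The batten is gripped and lifted level. Next I carry it over to the jig.

```bash
python3 -m jog '[[0.02,-0.1,0,0,0,0],[0.025,-0.12,0,0,0,0],[0.025,-0.13,0,0,0,0],[0.025,-0.13,0,0,0,0],[0.025,-0.13,0,0,0,0],[0.025,-0.13,0,0,0,0],[0.025,-0.13,0,0,0,0],[0.025,-0.13,0,0,0,0],[0.025,-0.13,0,0,0,0],[0.025,-0.13,0,0,0,0],[0.025,-0.13,0,0,0,0],[0.025,-0.13,0,0,0,0],[0.025,-0.13,0,0,0,0],[0,0,0,0,0,0]]'; python3 -m jog '[[0,0,0,0,0,0.1],[0,0,0,0,0,0.15],[0,0,0,0,0,0.15],[0,0,0,0,0,0.15],[0,0,0,0,0,0.15],[0,0,0,0,0,0.15],[0,0,0,0,0,0.15],[0,0,0,0,0,0.15],[0,0,0,0,0,0.15],[0,0,0,0,0,0.15],[0,0,0,0,0,0.15],[0,0,0,0,0,0.15],[0,0,0,0,0,0]]'; python3 -c "
from h import *
u=np.array([np.cos(1.865),np.sin(1.865),0]);v=np.array([-u[1],u[0],0]);o=np.array([.5242,-.1824,0])
delta(o-.044*u-.006*v+[0,0,.12],1.865)"
```

```text
time_s: 6.4
eef_pos: [0.53, -0.2214, 0.1471]
orientation: [-0.1, 0.995, 0.003, -0.022]
wrist_force: [0.1, -0.1, -1.9]
opening: 0.0331
time_s: 7.7
eef_pos: [0.5164, -0.2099, 0.1239]
orientation: [0.577, 0.816, -0.013, -0.038]
wrist_force: [-0.4, 0.3, -1.7]
opening: 0.0333
t 7.7 pos [ 0.5164 -0.2099  0.1239] xdir 1.9098 F [-0.39  0.25 -1.74] M [-0.028 -0.113 -0.047] op 0.0333
shift_frac [-0.0702  0.0687  0.0052] turn_frac [-0.0842 -0.0583  0.059 ] rows>= 0.6
```

```bash
python3 -m jog '[[-0.035,0.03,-0.03,-0.04,-0.03,0.03],[-0.035,0.03,-0.03,-0.04,-0.03,0.03],[0,0,0,0,0,0],[0,0,0,0,0,0]]'; python3 -c "
from h import *
u=np.array([np.cos(1.865),np.sin(1.865),0]);v=np.array([-u[1],u[0],0]);o=np.array([.5242,-.1824,0])
delta(o-.044*u-.006*v+[0,0,.12],1.865)
t=snapshot('top'); crop(t,260,150,140,105,5,'pics/g3.png'); c=snapshot('scene'); crop(c,100,120,150,150,4,'pics/g3s.png')"
```

```text
time_s: 8.1
eef_pos: [0.5428, -0.2244, 0.14]
orientation: [0.594, 0.804, -0.001, 0.002]
wrist_force: [0.0, -0.3, -2.0]
opening: 0.0328
t 8.1 pos [ 0.5428 -0.2244  0.14  ] xdir 1.8693 F [ 0.05 -0.31 -2.02] M [-0.071  0.027 -0.058] op 0.0328
shift_frac [0.0055 0.0013 0.0667] turn_frac [0.0013 0.0047 0.0055] rows>= 0.4
```

View pics/g3.png

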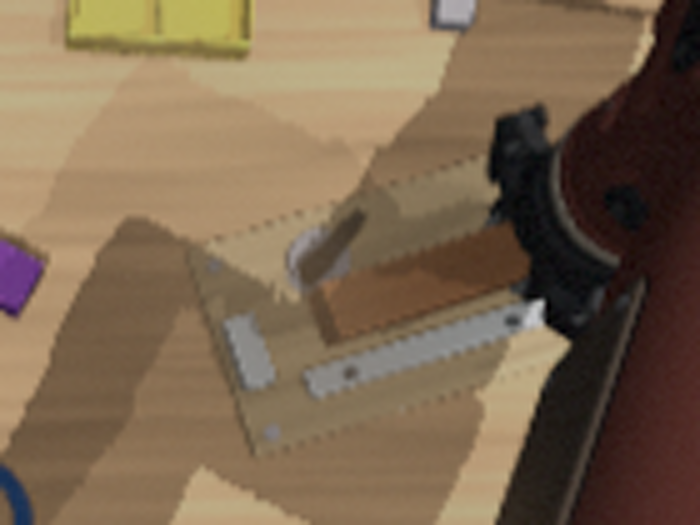

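View pics/g3s.png

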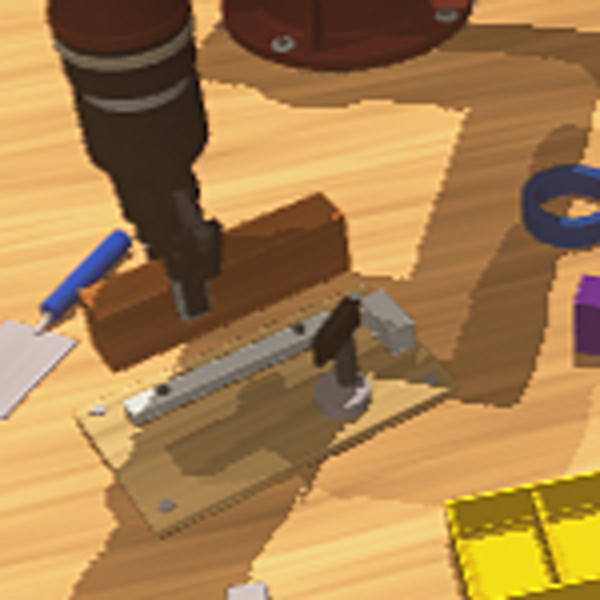

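The batten hangs over the channel, parallel to the fence and short of the stop. I'll descend with y = -3 mm.

```bash
python3 -m jog '[[0.006,-0.008,0.04,0,0.004,0.005],[0,0,0.06,0,0,0],[0,0,0.06,0,0,0],[0,0,0.06,0,0,0],[0,0,0.03,0,0,0],[0,0,0,0,0,0],[0,0,0,0,0,0]]'; python3 -c "
from h import *
u=np.array([np.cos(1.865),np.sin(1.865),0]);v=np.array([-u[1],u[0],0]);o=np.array([.5242,-.1824,0])
delta(o-.044*u-.003*v+[0,0,.0487],1.865)"
```

```text
time_s: 8.9
eef_pos: [0.5369, -0.2219, 0.0582]
orientation: [0.595, 0.803, 0.0, -0.002]
wrist_force: [-0.1, -0.5, -1.0]
opening: 0.0332
t 8.9 pos [ 0.5369 -0.2219  0.0582] xdir 1.8658 F [-0.11 -0.47 -1.05] M [-0.07  -0.1    0.024] op 0.0332
shift_frac [-0.0084  0.0077  0.0317] turn_frac [-0.0034 -0.0047  0.0011] rows>= 0.2
```

```bash
python3 -m jog '[[-0.006,0.007,0.012,-0.003,-0.004,0.001],[0,0,0,0,0,0]]'; python3 -m jog '[[0,0,0.008,0,0,0],[0,0,0.0,0,0,0]]';python3 -m jog '[[0,0,0.006,0,0,0],[0,0,0.0,0,0,0]]'; python3 -c "
from h import *
u=np.array([np.cos(1.865),np.sin(1.865),0]);v=np.array([-u[1],u[0],0]);o=np.array([.5242,-.1824,0])
delta(o-.044*u-.003*v+[0,0,.0487],1.865)"
```

```text
time_s: 9.1
eef_pos: [0.5403, -0.2234, 0.0554]
orientation: [0.596, 0.803, 0.0, 0.001]
wrist_force: [-0.1, 0.2, -0.9]
opening: 0.0329
time_s: 9.3
eef_pos: [0.541, -0.2238, 0.0538]
orientation: [0.596, 0.803, 0.0, 0.002]
wrist_force: [0.5, -0.2, -1.3]
opening: 0.0332
time_s: 9.5
eef_pos: [0.5413, -0.224, 0.0523]
orientation: [0.596, 0.803, 0.0, 0.002]
wrist_force: [-0.1, 0.2, -2.1]
opening: 0.0331
t 9.5 pos [ 0.5413 -0.224   0.0523] xdir 1.8651 F [-0.07  0.18 -2.14] M [-0.056  0.019  0.011] op 0.0331
shift_frac [ 0.0025 -0.0045  0.0118] turn_frac [0.0037 0.0035 0.0002] rows>= 0.1
```

```bash
for i in 1; do python3 -m jog '[[0.002,-0.003,0.008,0.003,0.003,0],[0,0,0.004,0,0,0]]'; python3 -m jog '[[0,-0.001,0.004,0,0,0],[0,0,0.0,0,0,0]]';python3 -m jog '[[0,0,0.004,0,0,0],[0,0,0,0,0,0]]'; done; python3 -c "
from h import *
u=np.array([np.cos(1.865),np.sin(1.865),0]);v=np.array([-u[1],u[0],0]);o=np.array([.5242,-.1824,0])
delta(o-.044*u-.003*v+[0,0,.0487],1.865)"
```

```text
time_s: 9.7
eef_pos: [0.5403, -0.2237, 0.0487]
orientation: [0.596, 0.803, 0.0, 0.0]
wrist_force: [-0.9, 0.6, 0.4]
opening: 0.0331
time_s: 9.9
eef_pos: [0.5405, -0.2238, 0.0489]
orientation: [0.596, 0.803, 0.0, 0.001]
wrist_force: [-0.5, 0.4, -1.3]
opening: 0.0335
time_s: 10.1
eef_pos: [0.5407, -0.2239, 0.0487]
orientation: [0.596, 0.803, 0.0, 0.001]
wrist_force: [0.5, -0.5, -2.0]
opening: 0.0334
t 10.1 pos [ 0.5407 -0.2239  0.0487] xdir 1.8654 F [ 0.54 -0.54 -2.04] M [-0.039 -0.007 -0.025] op 0.0334
shift_frac [ 0.0016 -0.0027  0.0001] turn_frac [0.003  0.0023 0.0006] rows>= 0.0
```

```bash
python3 -m jog '[[0,0,0.006,0,0,0],[0,0,0.0,0,0,0]]'; python3 -m jog '[[0,0,0.006,0,0,0],[0,0,0.0,0,0,0]]';python3 -m jog '[[0,0,0.006,0,0,0],[0,0,0,0,0,0]]'
```

```text
time_s: 10.3
eef_pos: [0.541, -0.2239, 0.0489]
orientation: [0.596, 0.803, 0.0, 0.002]
wrist_force: [-0.2, -0.4, -2.1]
opening: 0.0328
time_s: 10.5
eef_pos: [0.5413, -0.2241, 0.0488]
orientation: [0.596, 0.803, 0.0, 0.003]
wrist_force: [-0.4, -0.5, -1.6]
opening: 0.0332
time_s: 10.7
eef_pos: [0.5415, -0.2242, 0.0488]
orientation: [0.595, 0.803, 0.0, 0.003]
wrist_force: [0.3, 0.9, -0.7]
opening: 0.0332
```

```bash
python3 -m jog '[[0,0,0.01,0.003,0.005,0],[0,0,0.01,0,0,0]]'; python3 -m jog '[[0,0,0.01,0,0,0]]';python3 -m jog '[[0,0,0.01,0,0,0]]'; python3 -c "
from h import *
u=np.array([np.cos(1.865),np.sin(1.865),0]);v=np.array([-u[1],u[0],0]);o=np.array([.5242,-.1824,0])
delta(o-.044*u-.003*v+[0,0,.0487],1.865)"
```

```text
time_s: 10.9
eef_pos: [0.5419, -0.2242, 0.0485]
orientation: [0.595, 0.804, 0.0, 0.002]
wrist_force: [-15.6, 8.4, 49.7]
opening: 0.0331
time_s: 11.0
eef_pos: [0.5418, -0.2242, 0.0485]
orientation: [0.595, 0.804, 0.0, 0.002]
wrist_force: [-12.2, 7.0, 43.5]
opening: 0.0332
time_s: 11.1
eef_pos: [0.5418, -0.2242, 0.0485]
orientation: [0.595, 0.804, 0.0, 0.003]
wrist_force: [-12.3, 6.8, 44.2]
opening: 0.0333
t 11.1 pos [ 0.5418 -0.2242  0.0485] xdir 1.8667 F [-12.34   6.78  44.17] M [ 1.391  3.252 -0.105] op 0.0333
shift_frac [ 0.0036 -0.0058 -0.0007] turn_frac [0.005  0.0059 0.0022] rows>= 0.0
```

The batten is seated on the plate at TCP z = 0.0485; the contact is stiff. I'll relax it, then feel for the fence along tool -y.

```bash
python3 -m jog '[[0,0,0,0.005,0.006,0.002],[0,0,0,0,0,0]]'; for i in 1 2 3 4 5; do python3 -m jog '[[0,-0.005,0.0,0,0,0]]'|grep -E 'eef|force'; done; python3 -c "
from h import *
u=np.array([np.cos(1.865),np.sin(1.865),0]);v=np.array([-u[1],u[0],0]);o=np.array([.5242,-.1824,0])
delta(o-.044*u-.000*v+[0,0,.0487],1.865)"
```

```text
time_s: 11.3
eef_pos: [0.5421, -0.2244, 0.0492]
orientation: [0.596, 0.803, 0.0, 0.001]
wrist_force: [0.7, -0.4, -2.3]
opening: 0.0331
eef_pos: [0.5407, -0.2248, 0.0486]
wrist_force: [0.8, -0.5, -0.8]
eef_pos: [0.54, -0.2251, 0.0486]
wrist_force: [3.5, 2.9, 7.0]
eef_pos: [0.5393, -0.2256, 0.0486]
wrist_force: [2.4, 1.7, 3.5]
eef_pos: [0.5383, -0.2261, 0.0487]
wrist_force: [1.4, 1.2, 2.9]
eef_pos: [0.5371, -0.2267, 0.0487]
wrist_force: [4.4, 2.9, 1.4]
t 11.8 pos [ 0.5371 -0.2267  0.0487] xdir 1.8661 F [4.41 2.89 1.4 ] M [ 0.544 -1.159 -0.339] op 0.0333
shift_frac [ 0.007   0.0015 -0.0001] turn_frac [0.0071 0.002  0.0014] rows>= 0.0
```

```bash
for i in 1 2 ; do python3 -m jog '[[0,-0.004,0.0,0,0,0]]'|grep -E 'eef|force'; done; python3 -c "
from h import *
u=np.array([np.cos(1.865),np.sin(1.865),0]);v=np.array([-u[1],u[0],0]);o=np.array([.5242,-.1824,0])
delta(o-.044*u-.000*v+[0,0,.0487],1.865)"
```

```text
eef_pos: [0.5368, -0.2269, 0.0487]
wrist_force: [7.8, 3.6, 0.5]
eef_pos: [0.5367, -0.2269, 0.0488]
wrist_force: [7.7, 4.4, 0.0]
t 12.0 pos [ 0.5367 -0.2269  0.0488] xdir 1.8651 F [7.69 4.38 0.02] M [ 0.802 -1.747 -0.645] op 0.0329
shift_frac [0.0072 0.0032 0.0002] turn_frac [0.0132 0.0013 0.0002] rows>= 0.1
```

Fence felt (about 8 N, y = +1 mm). Now sliding to the stop.

```bash
for i in 1 2 3 4; do python3 -m jog '[[0.014,-0.001,0.0,0.003,0,0]]'|grep -E 'eef|force'; done; python3 -c "
from h import *
u=np.array([np.cos(1.865),np.sin(1.865),0]);v=np.array([-u[1],u[0],0]);o=np.array([.5242,-.1824,0])
delta(o-.0243*u+.00095*v+[0,0,.0487],1.865)"
```

```text
eef_pos: [0.5359, -0.2237, 0.0488]
wrist_force: [4.7, -0.5, -0.7]
eef_pos: [0.5349, -0.2203, 0.0488]
wrist_force: [4.9, -1.8, -0.3]
eef_pos: [0.5338, -0.2168, 0.0488]
wrist_force: [4.5, -2.9, 0.1]
eef_pos: [0.5327, -0.2133, 0.0489]
wrist_force: [5.2, -2.3, -0.8]
t 12.4 pos [ 0.5327 -0.2133  0.0489] xdir 1.8621 F [ 5.2  -2.26 -0.77] M [-0.331 -1.063 -0.247] op 0.0331
shift_frac [ 0.0258 -0.0006  0.0006] turn_frac [ 0.0052  0.0079 -0.0036] rows>= 0.2
```

```bash
python3 -m jog '[[0.008,-0.001,0.0,0.003,0.004,0]]'|grep -E 'eef|force'; for i in 1 2 3 4 5; do python3 -m jog '[[0.005,-0.001,0.0,0,0,0]]'|grep -E 'eef|force'; done; python3 -c "
from h import *
u=np.array([np.cos(1.865),np.sin(1.865),0]);v=np.array([-u[1],u[0],0]);o=np.array([.5242,-.1824,0])
delta(o-.0243*u+.00095*v+[0,0,.0487],1.865)"
```

```text
eef_pos: [0.5322, -0.2111, 0.049]
wrist_force: [5.2, -1.7, -1.8]
eef_pos: [0.5318, -0.2099, 0.049]
wrist_force: [4.6, -0.9, -1.9]
eef_pos: [0.5314, -0.2087, 0.049]
wrist_force: [4.5, -2.5, -1.2]
eef_pos: [0.5311, -0.2076, 0.0491]
wrist_force: [4.2, -0.4, -0.8]
eef_pos: [0.5308, -0.2066, 0.0491]
wrist_force: [4.9, -2.2, -1.3]
eef_pos: [0.5306, -0.206, 0.0493]
wrist_force: [4.6, -6.5, -0.2]
t 13.0 pos [ 0.5306 -0.206   0.0493] xdir 1.8613 F [ 4.64 -6.46 -0.19] M [-1.092 -0.958 -0.176] op 0.0332
shift_frac [ 0.0003 -0.0007  0.002 ] turn_frac [ 0.006   0.0127 -0.0047] rows>= 0.1
```

```bash
python3 -m jog '[[0.004,-0.002,0.004,0.005,0.01,0]]'|grep -E 'eef|force';python3 -m jog '[[0.004,-0.003,0.004,0.0,0.0,-0.004]]'|grep -E 'eef|force'; python3 -c "
from h import *
u=np.array([np.cos(1.865),np.sin(1.865),0]);v=np.array([-u[1],u[0],0]);o=np.array([.5242,-.1824,0])
delta(o-.0243*u+.00095*v+[0,0,.0487],1.865)
t=snapshot('top'); crop(t,260,150,140,105,5,'pics/g4.png'); c=snapshot('scene'); crop(c,100,150,120,110,5,'pics/g4s.png')"
```

```text
eef_pos: [0.5307, -0.206, 0.0487]
wrist_force: [5.8, -4.2, 2.1]
eef_pos: [0.5306, -0.2061, 0.0486]
wrist_force: [2.8, 0.7, 16.3]
t 13.2 pos [ 0.5306 -0.2061  0.0486] xdir 1.8637 F [ 2.79  0.65 16.3 ] M [ 0.195 -0.349 -0.651] op 0.033
shift_frac [ 0.0008 -0.0008 -0.0004] turn_frac [ 0.0046  0.0096 -0.0016] rows>= 0.1
```

View pics/g4.png

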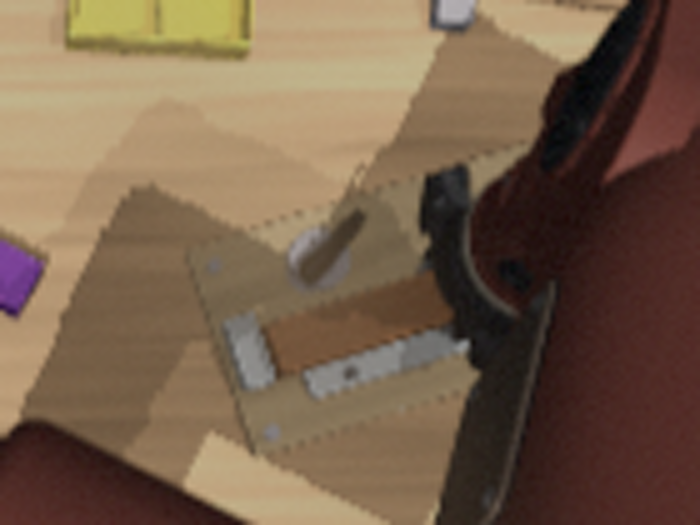

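View pics/g4s.png

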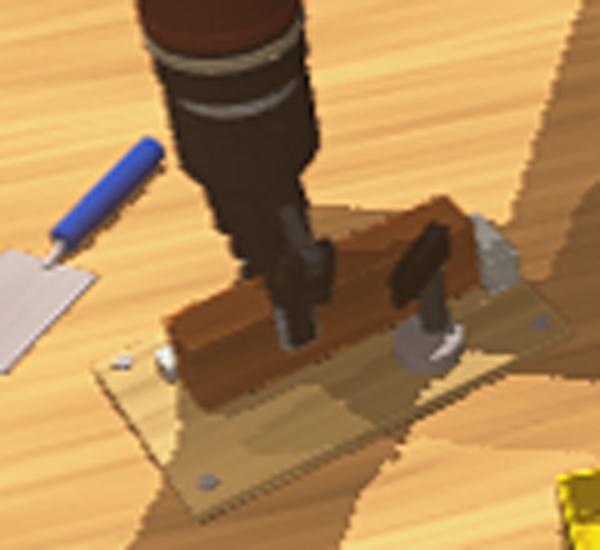

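The images show the batten along the fence with its end at the stop. One final light press into both, then release.

```bash
python3 -m jog '[[0.003,-0.003,0.0,0.003,0.006,0]]'|grep -E 'eef|force';python3 -m jog '[[0.005,-0.003,0.0,0.0,0.0,0]]'|grep -E 'eef|force';python3 -m jog '[[0.004,-0.004,0.0,0.0,0.0,0]]'|grep -E 'eef|force'; python3 -c "
from h import *
u=np.array([np.cos(1.865),np.sin(1.865),0]);v=np.array([-u[1],u[0],0]);o=np.array([.5242,-.1824,0])
delta(o-.0243*u+.00095*v+[0,0,.0487],1.865); F=state()['wrist_force']; print(F@u,F@v)"
```

```text
eef_pos: [0.5306, -0.206, 0.0491]
wrist_force: [6.7, -1.7, -3.9]
eef_pos: [0.5305, -0.2059, 0.0495]
wrist_force: [6.3, -4.9, -3.6]
eef_pos: [0.5304, -0.2059, 0.0497]
wrist_force: [9.1, -1.5, -5.4]
t 13.6 pos [ 0.5304 -0.2059  0.0497] xdir 1.8621 F [ 9.15 -1.54 -5.41] M [-0.459 -2.098 -0.25 ] op 0.0329
shift_frac [ 0.0001 -0.0002  0.0033] turn_frac [ 0.009   0.0127 -0.0037] rows>= 0.1
-4.123219147142415 -8.310809420507825
```

```bash
python3 -m jog '[[0.004,-0.002,0.005,0.006,0.01,0]]'|grep -E 'eef|force';python3 -m jog '[[0.005,-0.003,0.003,0.0,0.0,0]]'|grep -E 'eef|force'; python3 -m jog '[[0.0,0,0.002,0.0,0.0,0],[0,0,0.001,0,0,0],[0,0,0.001,0,0,0],[0,0,0,0,0,0]]' 0.6;  python3 -c "
from h import *
u=np.array([np.cos(1.865),np.sin(1.865),0]);v=np.array([-u[1],u[0],0]);o=np.array([.5242,-.1824,0])
delta(o-.0243*u+.00095*v+[0,0,.0487],1.865); F=state()['wrist_force']; print(F@u,F@v)"
```

```text
eef_pos: [0.5306, -0.206, 0.0487]
wrist_force: [5.3, -4.6, 0.7]
eef_pos: [0.5306, -0.2061, 0.0486]
wrist_force: [5.1, -4.1, 9.8]
time_s: 14.2
eef_pos: [0.5272, -0.2048, 0.046]
orientation: [0.597, 0.802, -0.001, 0.002]
wrist_force: [-0.9, -0.4, -0.6]
opening: 0.0512
t 14.2 pos [ 0.5272 -0.2048  0.046 ] xdir 1.8616 F [-0.92 -0.43 -0.65] M [ 0.006  0.042 -0.017] op 0.0512
shift_frac [-0.0067  0.009  -0.009 ] turn_frac [-0.0005  0.0057 -0.0043] rows>= 0.1
-0.14521703831164495 1.0065696870368448
```

```bash
python3 -m jog '[[0,0.008,-0.02,0.0,0.004,0],[0,0,-0.08,0,0,0],[0,0,-0.1,0,0,0],[0,0,-0.1,0,0,0],[0,0,-0.1,0,0,0],[-0.08,-0.08,-0.05,0,0,0],[-0.13,-0.1,0,0,0,0],[-0.13,-0.1,0,0,0,0],[0,0,0,0,0,0]]';  python3 -c "
from h import *
delta([.549,-.1218,.16],2.45)
t=snapshot('top'); crop(t,290,172,100,75,8,'pics/k0.png'); c=snapshot('scene'); crop(c,110,185,110,75,7,'pics/k0s.png')"
```

```text
time_s: 15.1
eef_pos: [0.4772, -0.3277, 0.1897]
orientation: [0.595, 0.804, -0.001, -0.001]
wrist_force: [0.3, 0.3, -0.1]
opening: 0.0514
t 15.1 pos [ 0.4772 -0.3277  0.1897] xdir 1.8669 F [ 0.33  0.26 -0.05] M [-0.035 -0.014  0.012] op 0.0514
shift_frac [0.5868 0.4295 0.0977] turn_frac [-3.000e-03 -4.000e-04 -7.424e-01] rows>= 4.4
```

View pics/k0.png

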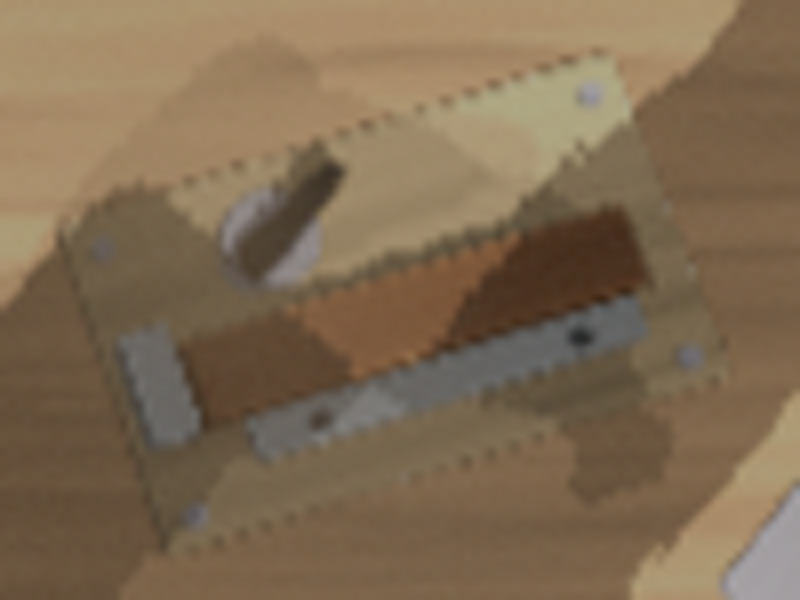

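View pics/k0s.png

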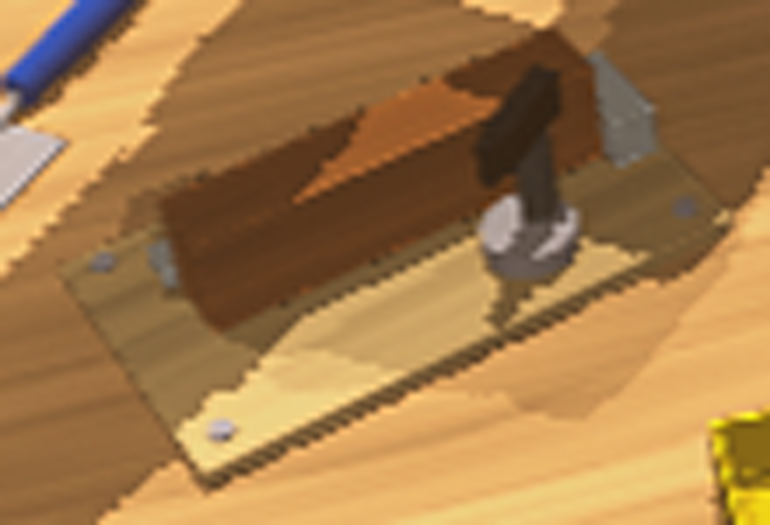

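```bash
python3 - <<'E'
from h import *
t=snapshot("top")
def px(pts,k,x0,y0): return (np.array(pts,float)+.5)/k-.5+[x0,y0]
u=np.array([np.cos(1.865),np.sin(1.865),0]);v=np.array([-u[1],u[0],0]);o=np.array([.5242,-.1824,0])
q=onz(t,px([(183,343),(628,207),(650,285),(205,428)],8,290,172),.06)-o
print(np.c_[q@u,q@v].round(4)); e=q[0]-q[1]; print(np.arctan2(e[1],e[0]),(q[0]+q[3]-q[1]-q[2])/2@u)
roi=(312,188,24,24); x,y,w,h=roi
im=cv2.resize(t["frame"][y:y+h,x:x+w],None,fx=16,fy=16,interpolation=cv2.INTER_CUBIC); hsv=cv2.cvtColor(im,cv2.COLOR_RGB2HSV)
cv2.imwrite("pics/k1.png",cv2.cvtColor(im,cv2.COLOR_RGB2BGR))
E
```

```text
[[ 0.0956 -0.0155]
 [-0.0862 -0.0128]
 [-0.0834  0.0183]
 [ 0.0984  0.018 ]]
1.8505912963085223 0.18183661196018383
```

View pics/k1.png

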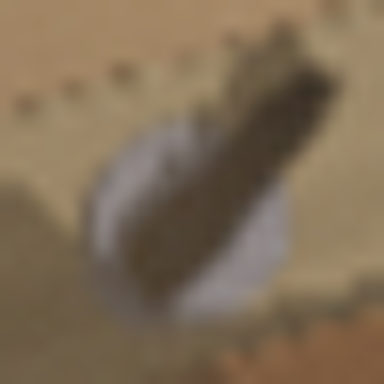

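The batten is parallel to the fence and its end meets the stop; it measures 95.6–98 mm against 95, which is within calibration. Next I move above the knob.

```bash
python3 -m jog '[[0.08,0.06,0.01,0,0,0],[0.11,0.08,0.02,0,0,0],[0.11,0.08,0.02,0,0,0],[0.11,0.08,0.02,0,0,0],[0.1,0.07,0.01,0,0,0],[0.05,0.04,0.01,0,0,0],[0,0,0,0,0,-0.15],[0,0,0,0,0,-0.15],[0,0,0,0,0,-0.15],[0,0,0,0,0,-0.15],[0,0,0,0,0,-0.12],[0,0,0,0,0,0],[0,0,0,0,0,0]]' 0.4;  python3 -c "
from h import *
delta([.549,-.1218,.16],2.45)"
```

```text
time_s: 16.55
eef_pos: [0.5476, -0.0954, 0.1605]
orientation: [0.324, 0.946, 0.002, -0.006]
wrist_force: [-0.0, 0.0, -1.2]
opening: 0.034
t 16.55 pos [ 0.5476 -0.0954  0.1605] xdir 2.4808 F [-0.01  0.03 -1.24] M [-0.066  0.011 -0.042] op 0.034
shift_frac [-0.0576 -0.0666  0.0007] turn_frac [ 0.0007 -0.0161  0.0393] rows>= 0.5
```

```bash
python3 -m jog '[[-0.057,-0.066,0,0,-0.016,0.039],[0,0,0,0,0,0],[0,0,0,0,0,0]]';  python3 -c "
from h import *
delta([.549,-.1218,.16],2.45)
t=snapshot('top'); crop(t,290,172,100,75,8,'pics/k2.png'); c=snapshot('scene'); crop(c,110,155,110,100,6,'pics/k2s.png')"
```

```text
time_s: 16.85
eef_pos: [0.5489, -0.1197, 0.1602]
orientation: [0.341, 0.94, 0.001, -0.0]
wrist_force: [1.7, -0.4, -0.7]
opening: 0.0342
t 16.85 pos [ 0.5489 -0.1197  0.1602] xdir 2.4454 F [ 1.71 -0.36 -0.68] M [-0.026 -0.051 -0.077] op 0.0342
shift_frac [-0.0046 -0.0051  0.0006] turn_frac [ 0.001  -0.0011 -0.0058] rows>= 0.0
```

View pics/k2.png

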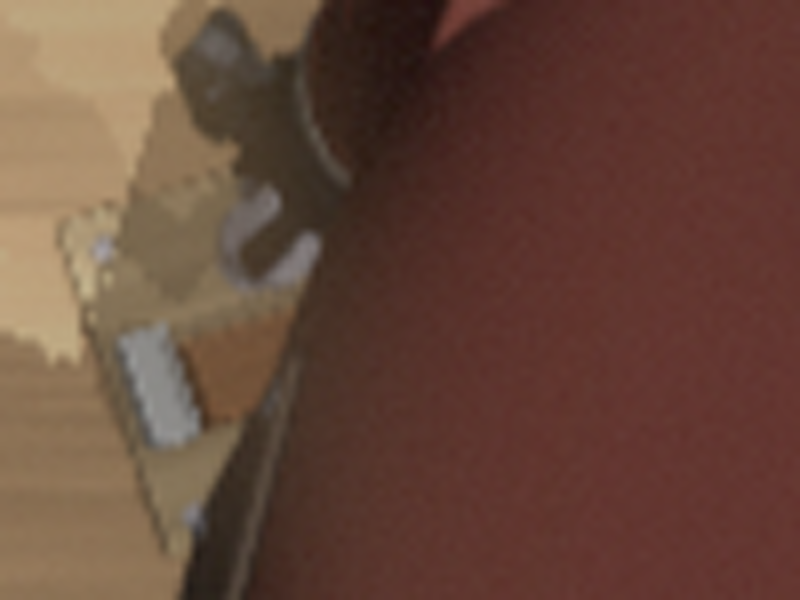

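View pics/k2s.png

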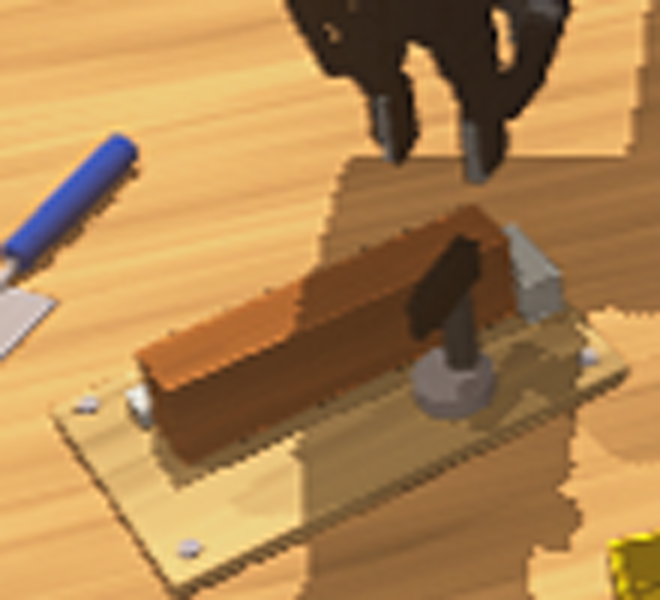

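The fingers straddle the knob in the scene view. Descending.

```bash
python3 -m jog '[[-0.005,-0.006,0.04,0,0,-0.005],[0,0,0.06,0,0,0],[0,0,0.05,0,0,0],[0,0,0.04,0,0,0],[0,0,0,0,0,0]]';  python3 -c "
from h import *
delta([.549,-.1218,.082],2.45)
t=snapshot('top'); c=snapshot('scene'); crop(c,110,155,110,100,6,'pics/k3s.png')"
```

```text
time_s: 17.45
eef_pos: [0.5485, -0.1204, 0.0985]
orientation: [0.338, 0.941, 0.001, -0.001]
wrist_force: [-0.8, -0.1, 0.2]
opening: 0.0343
t 17.45 pos [ 0.5485 -0.1204  0.0985] xdir 2.4518 F [-0.83 -0.11  0.16] M [0.006 0.009 0.021] op 0.0343
shift_frac [-0.0045 -0.0026  0.0552] turn_frac [ 0.0009 -0.0021  0.0023] rows>= 0.3
```

View pics/k3s.png

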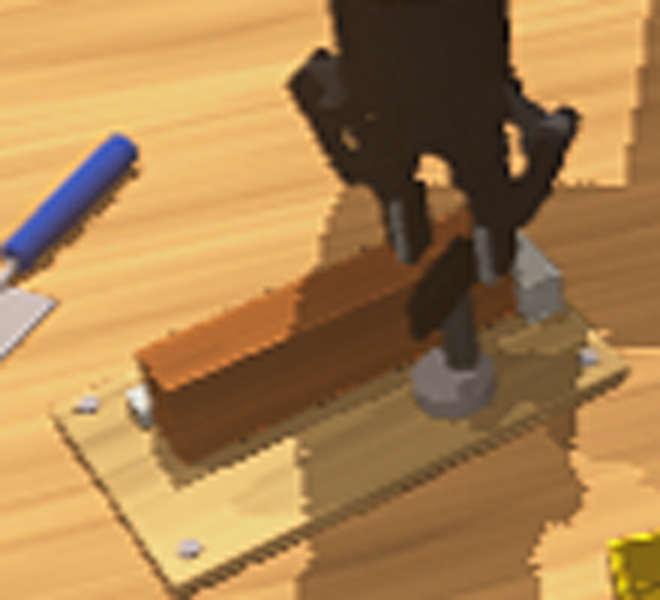

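The fingers are on either side of the lever. I'll go down the last bit and close.

```bash
python3 -m jog '[[-0.005,-0.003,0.035,0,0,0],[0,0,0.018,0,0,0],[0,0,0.008,0,0,0]]';  python3 -c "
from h import *
delta([.549,-.1218,.082],2.45)"; python3 -m jog '[[0,0,0,0,0,0],[0,0,0.0,0,0,0],[0,0,0.0,0,0,0],[0,0,0,0,0,0]]' 0; python3 -c "
from h import *
delta([.549,-.1218,.082],2.45)"
```

```text
time_s: 17.85
eef_pos: [0.5514, -0.1228, 0.0821]
orientation: [0.338, 0.941, 0.001, 0.002]
wrist_force: [0.1, 0.6, 0.6]
opening: 0.0344
t 17.85 pos [ 0.5514 -0.1228  0.0821] xdir 2.4519 F [0.08 0.56 0.56] M [-0.068  0.039 -0.027] op 0.0344
shift_frac [ 0.0083 -0.0023  0.0001] turn_frac [0.0031 0.0041 0.0025] rows>= 0.1
time_s: 18.25
eef_pos: [0.5508, -0.1234, 0.082]
orientation: [0.338, 0.941, -0.0, 0.002]
wrist_force: [0.8, -0.4, -3.0]
opening: 0.011
t 18.25 pos [ 0.5508 -0.1234  0.082 ] xdir 2.4513 F [ 0.78 -0.43 -3.02] M [-0.041 -0.051 -0.089] op 0.011
shift_frac [ 0.0079  0.0003 -0.0001] turn_frac [0.0012 0.0038 0.0017] rows>= 0.0
```

```bash
python3 -m jog '[[0,-0.001,0,0,0,0.08],[0,-0.001,0,0,0,0.1],[0,-0.001,0,0,0,0.1]]';  python3 -c "
from h import *
delta([.549,-.1218,.082],2.45)"; python3 -m jog '[[0,-0.001,0.001,0,0,0.1],[0,-0.001,0.001,0,0,0.1]]'; python3 -c "
from h import *
delta([.549,-.1218,.082],2.45)"
```

```text
time_s: 18.55
eef_pos: [0.5508, -0.1234, 0.082]
orientation: [0.442, 0.897, 0.001, 0.002]
wrist_force: [0.8, 0.6, -2.1]
opening: 0.011
t 18.55 pos [ 0.5508 -0.1234  0.082 ] xdir 2.226 F [ 0.76  0.6  -2.11] M [-0.091 -0.134  0.023] op 0.011
shift_frac [ 0.0078 -0.0014  0.0001] turn_frac [ 0.004   0.0036 -0.2852] rows>= 1.5
time_s: 18.75
eef_pos: [0.5508, -0.1234, 0.082]
orientation: [0.514, 0.858, 0.002, 0.002]
wrist_force: [-0.8, 0.9, 1.6]
opening: 0.0107
t 18.75 pos [ 0.5508 -0.1234  0.082 ] xdir 2.0629 F [-0.8   0.87  1.58] M [0.022 0.24  0.073] op 0.0107
shift_frac [ 0.0076 -0.0028 -0.0001] turn_frac [ 0.0058  0.0038 -0.4928] rows>= 2.6
```

The position stays pinned, so the TCP is on the pivot axis; the free torque is about 0.05 N m. Contact is expected near tool heading 1.17. I turn freely to about 1.35 first.

```bash
python3 -m jog '[[0,0,0,0.001,0.001,0.1],[0,0,0,0.001,0.001,0.1],[0,0,0,0.001,0,0.1],[0,0,0,0,0,0.1]]';  python3 -c "
from h import *
delta([.5508,-.1234,.082],1.165)"; python3 -m jog '[[0,0,0.0,0,0,0.1],[0,0,0.0,0,0,0.1]]'; python3 -c "
from h import *
delta([.5508,-.1234,.082],1.165)";  python3 -m jog '[[0,0,0.0,0,0,0.1],[0,0,0.0,0,0,0.1]]'; python3 -c "
from h import *
delta([.5508,-.1234,.082],1.165)"
```

```text
time_s: 19.15
eef_pos: [0.5509, -0.1233, 0.082]
orientation: [0.646, 0.763, 0.001, 0.001]
wrist_force: [-0.0, -0.8, -0.9]
opening: 0.0107
t 19.15 pos [ 0.5509 -0.1233  0.082 ] xdir 1.7359 F [-0.   -0.77 -0.91] M [-0.223  0.146  0.064] op 0.0107
shift_frac [-0.0002 -0.0004  0.0001] turn_frac [ 0.0033 -0.0015  0.7269] rows>= 3.8
time_s: 19.35
eef_pos: [0.5509, -0.1233, 0.082]
orientation: [0.707, 0.708, 0.001, 0.001]
wrist_force: [-0.2, -1.3, -1.1]
opening: 0.0111
t 19.35 pos [ 0.5509 -0.1233  0.082 ] xdir 1.5725 F [-0.19 -1.34 -1.1 ] M [-0.257  0.123  0.047] op 0.0111
shift_frac [-0.0003 -0.0005  0.0001] turn_frac [ 0.0032 -0.0015  0.5188] rows>= 2.7
time_s: 19.55
eef_pos: [0.551, -0.1233, 0.082]
orientation: [0.762, 0.648, 0.001, 0.001]
wrist_force: [0.6, -1.3, -1.5]
opening: 0.0107
t 19.55 pos [ 0.551  -0.1233  0.082 ] xdir 1.4089 F [ 0.61 -1.32 -1.55] M [-0.234  0.157  0.062] op 0.0107
shift_frac [-0.0004 -0.0006  0.0001] turn_frac [ 0.0031 -0.0016  0.3106] rows>= 1.6
```

```bash
cat > m.py <<'E'
from h import *
s=state(); X=R.from_quat(s["orientation"]).as_matrix()[:,0]
print("t",round(s["time_s"],2),"xdir",round(float(np.arctan2(X[1],X[0])),4),"Mz",round(float(s["ft_torque"][2]),3),"F",np.round(s["wrist_force"],1),"pos",np.round(s["eef_pos"],4),"j6",round(float(s["joint_efforts"][5]),3))
E
for i in 1 2 3 ; do python3 -m jog '[[0,0,0,0,0,0.03]]'>/dev/null; python3 m.py; done
```

```text
t 19.65 xdir 1.3833 Mz 0.021 F [-0.5 -0.3 -2.3] pos [ 0.551  -0.1233  0.082 ] j6 0.396
t 19.75 xdir 1.3597 Mz 0.037 F [-0.2 -0.7 -2.3] pos [ 0.551  -0.1233  0.082 ] j6 -0.252
t 19.85 xdir 1.3357 Mz 0.099 F [-0.3 -1.3 -2.6] pos [ 0.551  -0.1233  0.082 ] j6 -0.331
```

```bash
for i in 1 2 3 ; do python3 -m jog '[[0,0,0,0,0,0.025]]'>/dev/null; python3 m.py; done
```

```text
t 19.95 xdir 1.3152 Mz 0.048 F [-0.4 -0.8 -0.7] pos [ 0.551  -0.1233  0.082 ] j6 -0.256
t 20.05 xdir 1.2945 Mz 0.034 F [ 0.9 -0.7 -2.1] pos [ 0.551  -0.1233  0.082 ] j6 -0.307
t 20.15 xdir 1.2735 Mz 0.081 F [ 0.3 -0.4 -1.7] pos [ 0.551  -0.1233  0.082 ] j6 -0.313
```

```bash
for i in 1 2 3 4; do python3 -m jog '[[0,0,0,0,0,0.02]]'>/dev/null; python3 m.py; done
```

```text
t 20.25 xdir 1.2564 Mz 0.079 F [ 0.3 -0.4 -0.8] pos [ 0.551  -0.1233  0.082 ] j6 -0.193
t 20.35 xdir 1.2394 Mz 0.029 F [-0.3 -1.2 -1.1] pos [ 0.551  -0.1233  0.082 ] j6 -0.235
t 20.45 xdir 1.2224 Mz 0.124 F [ 0.4 -1.2 -1. ] pos [ 0.551  -0.1233  0.082 ] j6 -0.215
t 20.55 xdir 1.2054 Mz 0.109 F [-0.4 -0.3 -2.2] pos [ 0.5511 -0.1233  0.082 ] j6 -0.124
```

```bash
for i in 1 2; do python3 -m jog '[[0,0,0,0,0,0.015]]'>/dev/null; python3 m.py; done
```

```text
t 20.65 xdir 1.1926 Mz 0.272 F [ 0.  -1.4 -2.3] pos [ 0.5511 -0.1233  0.0821] j6 0.078
t 20.75 xdir 1.18 Mz 0.352 F [ 0.1 -0.6 -1.6] pos [ 0.5511 -0.1233  0.082 ] j6 0.113
```

Torque has risen clearly: 0.11, then 0.27, then 0.35 N m. I'll hold and average the readings.

```bash
python3 - <<'E'
from h import *
for i in range(4):
    snapshot("scene"); s=state(); X=R.from_quat(s["orientation"]).as_matrix()[:,0]
    print(round(float(s["ft_torque"][2]),3),round(float(s["joint_efforts"][5]),3),round(float(np.arctan2(X[1],X[0])),4))
E
```

```text
0.209 0.112 1.1792
0.208 0.376 1.1803
0.203 0.278 1.1808
0.142 0.223 1.1809
```

The knob holds by its own friction. Fitting the readings (touch near heading 1.215, steep rise) gives about 11 N, so I stop here, release and lift straight up.

```bash
python3 -m jog '[[0,0,0,0,0,0],[0,0,0,0,0,0],[0,0,0,0,0,0],[0,0,0,0,0,0]]' 0.4; python3 m.py; python3 -m jog '[[0,0,-0.03,0,0,0],[0,0,-0.06,0,0,0],[0,0,-0.1,0,0,0],[0,0,-0.1,0,0,0],[0,0,-0.1,0,0,0],[0,0,0,0,0,0]]'; python3 -c "
from h import *
delta([.40,-.35,.22],1.165)"
```

```text
time_s: 21.35
eef_pos: [0.5517, -0.1231, 0.0825]
orientation: [0.831, 0.557, 0.002, 0.001]
wrist_force: [0.2, 0.0, 0.3]
opening: 0.0343
t 21.35 xdir 1.1809 Mz -0.025 F [0.2 0.  0.3] pos [ 0.5517 -0.1231  0.0825] j6 -0.0
time_s: 21.95
eef_pos: [0.5508, -0.1229, 0.2067]
orientation: [0.831, 0.557, 0.002, 0.001]
wrist_force: [0.4, -0.3, 0.4]
opening: 0.0342
t 21.95 pos [ 0.5508 -0.1229  0.2067] xdir 1.1808 F [ 0.44 -0.28  0.4 ] M [ 0.    -0.006 -0.014] op 0.0342
shift_frac [-0.8909 -0.1769 -0.0473] turn_frac [ 0.0044 -0.0035  0.0201] rows>= 5.5
```

```bash
python3 -m jog '[[-0.1,-0.02,-0.01,0,0,0],[-0.13,-0.025,-0.01,0,0,0],[-0.13,-0.025,-0.01,0,0,0],[-0.13,-0.025,-0.01,0,0,0],[-0.13,-0.025,-0.01,0,0,0],[-0.13,-0.025,-0.01,0,0,0],[0,0,0,0,0,0],[0,0,0,0,0,0]]'; python3 - <<'E'
from h import *
t=snapshot('top'); crop(t,290,172,100,75,8,'pics/f.png'); c=snapshot('scene'); crop(c,110,185,110,75,7,'pics/fs.png')
cv2.imwrite('pics/ffull.png',cv2.cvtColor(t["frame"],cv2.COLOR_RGB2BGR))
E
```

```text
time_s: 22.75
eef_pos: [0.4211, -0.321, 0.2274]
orientation: [0.83, 0.558, 0.003, 0.003]
wrist_force: [-1.2, 0.7, -0.3]
opening: 0.0341
```

View pics/f.png

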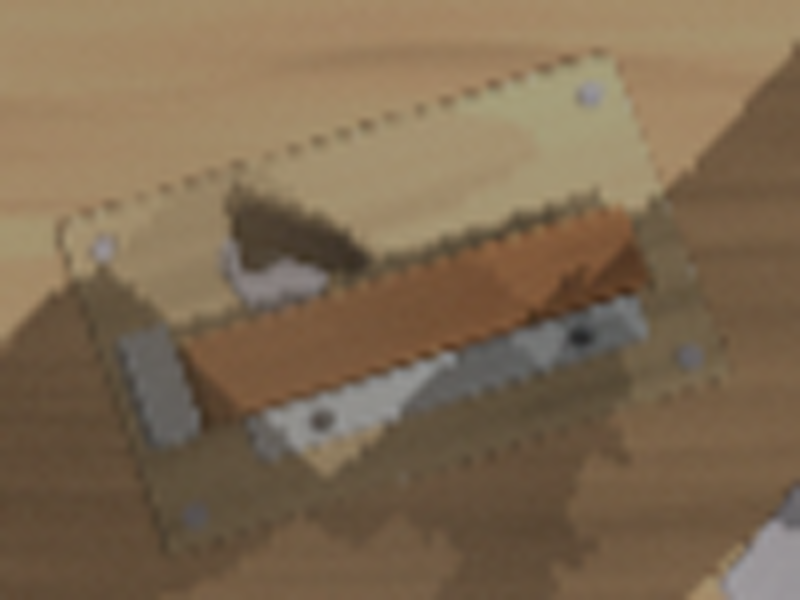

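View pics/fs.png

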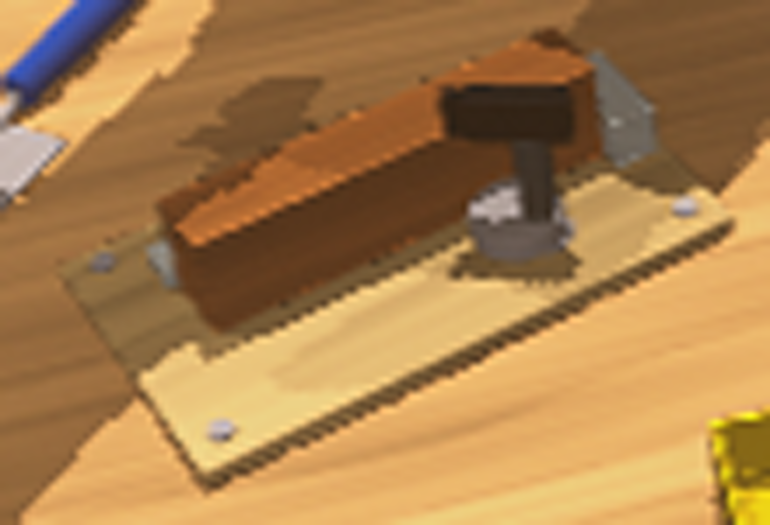

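View pics/ffull.png

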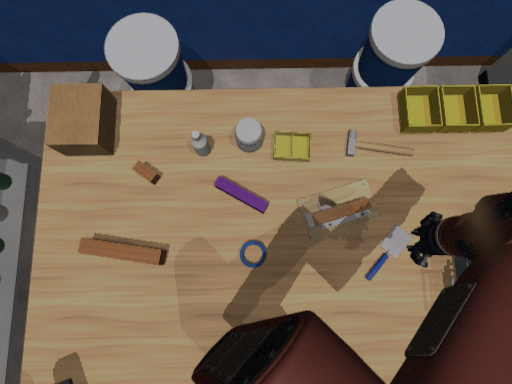

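The batten still lies along the fence at the stop, the lobe is against it, the other things are where they were, and the arm is clear. Handing in.

```bash
python3 -m jog '[[0,0,0,0,0,0],[0,0,0,0,0,0]]'; python3 -c "
from bench import finish_job
print(finish_job())"
```

```text
time_s: 23.05
eef_pos: [0.4227, -0.3185, 0.2272]
orientation: [0.829, 0.56, 0.004, 0.003]
wrist_force: [0.6, 0.5, 0.1]
opening: 0.0341
the job is handed in; nothing more can be done
None
```

The batten is seated in the jig and clamped, and I handed the job in at about 23 s of the 64 s allowed.

I took the smaller non-purple batten and lowered it onto the plate. I slid it by feel against the fence (about 8 N, centre about 1 mm past nominal) and then up to the end stop (about 7 N), and let go. I then gripped the knob on its pivot and turned it clockwise about 1.27 rad in small final steps, until the turning torque had risen from about 0.05 to 0.35 N m. After that I released it and backed the arm away.

**Position:** The last pictures show the batten along the fence with its end at the stop, the lever turned in towards it, and the other things apparently where they were. After the batten was let go and before clamping, its end measured 95.6–98 mm along the jig against 95 mm. That is slightly over, and I put it down to the roughly 2 mm camera error.

**Clamping force:** This is an estimate, about 11 N. The torque readings were noisy by a few hundredths of a N m. The last one alone, without the turn angle, would allow 12–21 N, which is still below the 25 N dent limit. I did not prod the batten afterwards to test the hold.

**Peak contact:** Feeling for the plate briefly pressed the batten down with about 50 N at the wrist. This was through the gripped batten and within the 120 N wrist limit.

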